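# Switch on the wide battery pack

### The arm

A 6-joint arm with a two-finger parallel gripper is mounted at the origin on a cart in front of the work surface, level with it; the furniture and walls round the work are solid. World frame = base frame: x ahead of the robot, y to its left, z up, the work surface at z = 0. Lengths are in m, angles in rad, forces in N, time in s.
With the tool pointing down it reaches from about 0.225 to 0.875 m from the base axis. Payload 3.4 kg.
Tool frame: the origin (TCP) lies midway between the tips of the shut fingers; the grasp point (between the pads) lies 19 mm behind it (pinch_z is the distance from the TCP to the grasp point, in m); z points along the fingers, y is the line along which they close (so a half turn about z gives the same grasp; the last joint's range is limited). The gripper opens to 85 mm and grips with 20 to 120 N. Pads are 22 mm wide; open, the fingers measure 114 mm over their backs; the gripper's body (76 mm by 85 mm) begins 54 mm behind the grasp point. The pads swing forward as they close: fully open they stand 13 mm farther back than shut.
Start: joints at [-1.45, 0.276, 1.505, -0, 1.361, -0.121], TCP at [0.138, -0.558, 0.231] pointing down, gripper open.
Joint ranges: [-2.89, 2.89], [-0.75, 2.08], [0.22, 2.7], [-1.18, 4.32], [0.11, 2.71], [-2.7, 2.7]. Speed limits (rad/s): [2.57, 2.57, 3.14, 3.14, 3.14, 3.14].

### API

Orientations are given as a unit quaternion [w, x, y, z].
In Python, from rig import get_state, get_image, sign_off, pinch_z gives the robot as it stands.
- The arm moves only by the tool send_rows, never from a script. Its argument "steps" is one flat list of numbers, 5 for each row, row after row: the gripper's target within -1 to 1 (fully open at 1, half-way at 0, shut at -1), then the shift along the tool's x, y, z in cm, then the turn about the tool's z in degrees. In form: [gripper, x, y, z, roll, gripper, x, y, z, roll, ...]. A call has 1 to 12 rows; each row shifts and turns the commanded pose from where the row before left it, along the tool's axes as they then stand; what a row does not reach is not made up. A row lasts 1/10 s, in which the tool goes at most 50 mm and 8.59 degrees, less where a joint would pass 70% of its speed; a pose out of reach is approached as far as the arm can. A call is refused whole if a number of a shift passes 5 or a number of a turn 8.59, either way. A call with a gripper value outside its range is refused whole. The fingers move at their own pace and stop on an object; "newtons" is the grip in N (left out, the last holds). Time passes only in rows, so rows that do not move let the fingers close. It gives the time, the measured TCP pose, the force, the opening and the grip force at its end, in the units of the state.
- get_state(): the state, without advancing time (a new reading comes with each control period).
- get_image(name): name is "scene" or "top" or "wrist"; returns a dict with "color" (480x640x3 uint8, red, green, blue), "mtx" (3x3 intrinsics, pixels), "T" (4x4, takes a point from camera to world coordinates); the wrist camera has in their place "mount" (4x4, takes a point from camera to tool coordinates, whose origin is the TCP and whose axes are the flange's). Camera axes: x right, y down, z forward; pixel columns grow to the right and rows downward; lengths in m; the calibration is good to about 2 mm. The wrist camera is an equidistant fisheye: a pixel r from the principal point sees the ray r / f radians off the axis. A picture is of the moment at which its call begins: read the wrist's pose just before it. There is no depth.
- sign_off(): hands the job in; it is judged then, once.
The state is a dict: "clock": time; "qpos": joint angles; "qd": joint speeds; "effort": joint torques, N m; "position": TCP position; "ee_rot": TCP orientation; "contact_force": force on the tool from outside, world axes, zero at the start; "moment": the same for the moment, N m; "width": finger opening in m; "gripper_force": force on a finger pad.
Only numpy, scipy, OpenCV 4.12 (cv2) and the standard library are available. Lean on these libraries where they do the work, as an engineer would, in place of code of your own. Each camera call takes 0.05 s, during which the arm holds its last target. There are 200 camera calls.

### The job

Two battery packs of equal length stand on the bench, both switched off. Switch on the wider one, so that the sensor board can be run from it: nudge its slide switch by the small ridge towards the end with the two brass posts until it has clicked over and rests fully home. Leave the narrow pack's switch off.

Things in the scene. Friction and masses are not known exactly. Their poses are not given: they have to be found in the camera images.
- wide_pack: The pack to switch on. Black case 120 x 76 mm, flat top 32 mm above the bench, on a fixed steel foot plate 136 x 88 x 3 mm. Origin: centre of the underside, on the bench; x along the case to the end with two brass posts (11 mm thick, 13 mm above the top, at x 50, y +-19 mm); z up. The switch, amid the top in a 38 x 19 mm well, slides along x.
- wide_switch_ridge (a point): Top centre of the ridge on the wide pack's switch; moves with it, axes as the pack's. The grey slide plate (22 mm along x, 17 wide) is flush with the case top; the ridge is a bar across it, 5 mm thick along x, 15 mm wide, 7 mm high (its top 39 mm above the bench). No raised part of more than 1 mm lies on the top behind it.
- wide_switch (a joint): Wide pack's slide switch, m along the pack's x: 0 = off (ridge 7 mm from the case's middle, away from the posts), 0.014 = on (ridge 7 mm past the middle); a stop at each end. A spring detent resists the first half with up to about 5 N; past the middle (0.007) it snaps on by itself and stays at the end. Left short of the middle it springs back.
- narrow_pack: The other pack, to be left off. Black case 120 x 42 mm, flat top 32 mm above the bench, on a fixed steel foot plate 136 x 54 x 3 mm. Origin: centre of the underside, on the bench; x along the case to the end with two brass posts (11 mm thick, 13 mm above the top, at x 50, y +-11 mm); z up. The switch, amid the top in a 38 x 19 mm well, slides along x.
- narrow_switch (a joint): Narrow pack's slide switch, m along the pack's x: 0 = off (ridge 7 mm from the case's middle, away from the posts), 0.014 = on (ridge 7 mm past the middle); a stop at each end. Same kind of switch as the wide pack's, starts off and must stay off.

How it is judged:
At the end, for the whole second after the job is handed in: The wide pack's switch rests on (within 2 mm of its 14 mm end stop) and the narrow pack's switch is off (within 3 mm of its off stop) (value of joint wide_switch above 0.012 m and value of joint narrow_switch below 0.003 m and velocity of joint wide_switch below 0.01 m/s); the robot touches nothing.
It fails at once if the narrow pack's switch is moved across its detent (value of joint narrow_switch above 0.006 m).
It also fails if it takes over 26 s, if anything falls off the work surface, if the arm or the gripper's body presses on something with over 40 N, if the wrist force passes 120 N, or if a joint passes its speed limit or range.

## Working session

There is one attempt and no reset: what is moved stays moved. The work goes in short steps, Python scripts to look and compute and a tool call to move; the robot and the scene stay as the last step left them, time stands still between calls to the robot, and variables do not carry over. Pictures are saved under pics/ and viewed, at most 10 in all, crops included, and the job is handed in when it is done.

Besides the shell and the picture viewer there is one more tool, called as name(argument=value, ...), one argument or row to a line, values as JSON. send_rows: Moves the arm, as the interface text tells. Its arguments: {"type":"object","properties":{"steps":{"type":"array"},"newtons":{"type":"number"}},"required":["steps"]}

```bash
mkdir -p pics; python3 - <<'E'
from rig import *
import cv2
s=get_state();print(s['clock'],s['position'],s['ee_rot'])
for n in("top","scene"):
    d=get_image(n);cv2.imwrite(f'pics/{n}.png',d['color'][:,:,::-1]);print(d['mtx'],d['T'])
d=get_image("wrist");print(d['mtx'],d['mount'])
E
```

```text
0.0 [ 0.13760841 -0.55775291  0.23041914] [-9.09751839e-04  9.92702747e-01  1.20583698e-01  5.72373388e-06]
[[507.04478912   0.         328.77622876]
 [  0.         507.04478912 243.79856943]
 [  0.           0.           1.        ]] [[ 0.02657055 -0.99284634  0.11640508  0.40452857]
 [-0.99964551 -0.02619248  0.00477656  0.01549761]
 [-0.00169345 -0.11649073 -0.99319033  0.89511164]
 [ 0.          0.          0.          1.        ]]
[[463.00980464   0.         318.24217475]
 [  0.         463.00980464 234.92970061]
 [  0.           0.           1.        ]] [[-0.76411051 -0.42806117  0.48259586  0.0881624 ]
 [-0.64507381  0.50255488 -0.57560262  0.51415274]
 [ 0.00386223 -0.75113396 -0.66013852  0.62894529]
 [ 0.          0.          0.          1.        ]]
[[371.64829954   0.         316.54721078]
 [  0.         371.64829954 241.55438184]
 [  0.           0.           1.        ]] [[ 5.71705238e-04 -9.64339831e-01 -2.64666515e-01  6.81537555e-02]
 [ 9.99999371e-01  2.95917034e-04  1.08189091e-03  5.89652673e-04]
 [-9.64991162e-04 -2.64666967e-01  9.64339393e-01 -1.41741337e-01]
 [ 0.00000000e+00  0.00000000e+00  0.00000000e+00  1.00000000e+00]]
```

View pics/top.png

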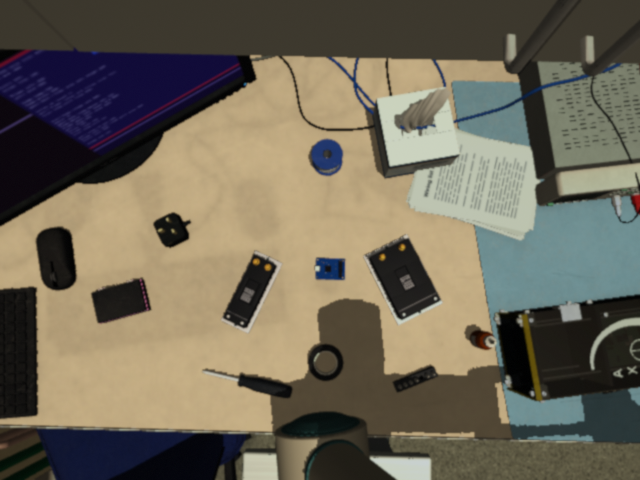

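The wide pack is centred near (403,279), with posts near (380,255) and (404,243). The narrow one is near (251,290). Next is an enlarged crop.

```bash
python3 - <<'E'
import cv2
i=cv2.imread('pics/top.png')[225:330,350:455]
i=cv2.convertScaleAbs(i,alpha=1.6,beta=20)
cv2.imwrite('pics/c.png',cv2.resize(i,(588,588),interpolation=cv2.INTER_CUBIC))
E
```

```text
(no output)
```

View pics/c.png

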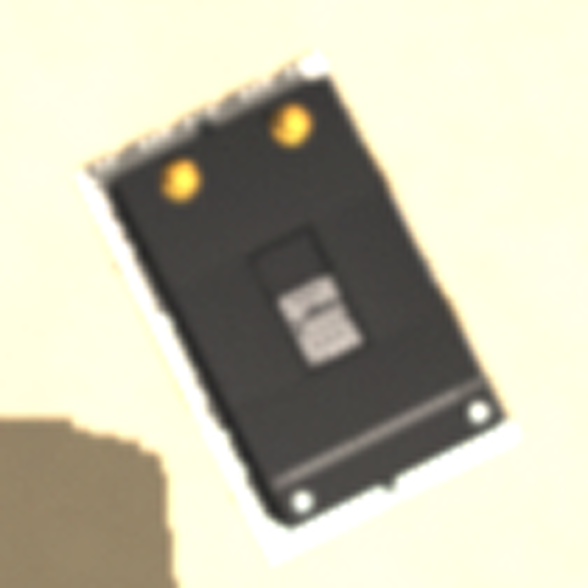

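The crop shows the well centre at about crop (308,297), the posts at (182,180) and (292,125), the plate centre at (321,320), and case-top corners at (115,185), (330,80), (505,420) and (290,525).

```bash
cat > h.py <<'E'
import numpy as np
from scipy.spatial.transform import Rotation as R
def ray(d,uv,z):
    r=d['T'][:3,:3]@np.linalg.inv(d['mtx'])@[uv[0],uv[1],1];o=d['T'][:3,3]
    return o+r*(z-o[2])/r[2]
def rot(s): return R.from_quat(np.roll(s['ee_rot'],-1)).as_matrix()
E
python3 - <<'E'
from h import *; from rig import *
d=get_image('top');s=get_state()
f=lambda u,v,z:ray(d,(350+(u+.5)/5.6-.5,225+(v+.5)/5.6-.5),z)
a,b=f(182,180,.042),f(292,125,.042);w=f(308,297,.032);p=f(321,320,.032)
C=[f(*c,.032) for c in((115,185),(330,80),(505,420),(290,525))]
print(a,b,np.linalg.norm(a-b),w,p,sum(C)/4,[np.linalg.norm(C[i]-C[i-1]) for i in range(4)])
x1=(C[0]+C[1]-C[2]-C[3]);x2=(a+b)/2-w
print(np.linalg.norm(x2[:2]),[np.degrees(np.arctan2(x[1],x[0])) for x in(x1,x2,p*0+w-p)], np.degrees(np.arctan2(*(b-a)[:2])))
M=rot(s);print(M,s['position'])
E
```

```text
[ 0.4849074 -0.0709823  0.042    ] [ 0.50247091 -0.10396968  0.042     ] 0.0373717025299937 [ 0.45120266 -0.11074072  0.032     ] [ 0.4443368 -0.1147453  0.032    ] [ 0.4499425  -0.11124093  0.032     ] [np.float64(0.11491604062948692), np.float64(0.07360807106889636), np.float64(0.1153851271552889), np.float64(0.07258768512709995)]
0.04843913655013038 [np.float64(27.979745081939075), np.float64(28.704202027687533), np.float64(30.25326575423377)] 151.96776592162547
[[ 9.70923537e-01  2.39389789e-01 -1.15046911e-04]
 [ 2.39389776e-01 -9.70922982e-01  1.04781992e-03]
 [ 1.39135699e-04 -1.04489407e-03 -9.99999444e-01]] [ 0.13762444 -0.55799958  0.23078153]
```

View pics/scene.png

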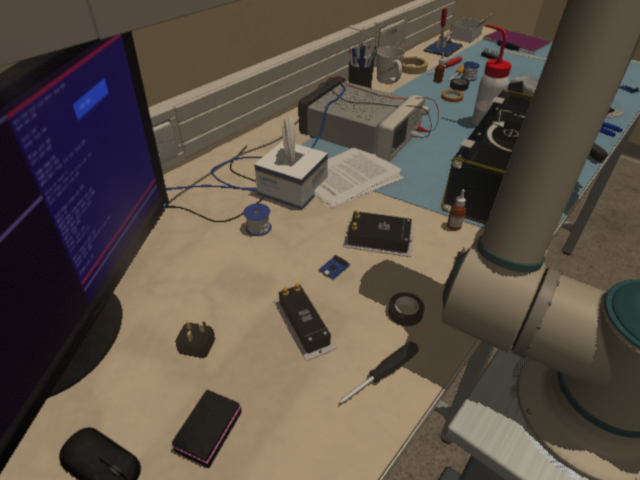

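The scene view shows a box on the right about 0.1–0.12 m high, under the path. I'll cross it at height and then descend.

send_rows(
  steps=[-1,0,0,-1.5,-7.2,-1,0,0,-1.5,-7.15,-1,2,-1.1,0,0,-1,3,-1.64,0,0,-1,4,-2.19,0,0,-1,4,-2.19,0,0,-1,4,-2.19,0,0,-1,4,-2.19,0,0,-1,4,-2.19,0,0,-1,4,-2.19,0,0],
  newtons=40,
)

```text
clock: 1.2
position: [0.3188, -0.2796, 0.2613]
ee_rot: [0.0, 0.97, 0.243, 0.0]
contact_force: [0.5, -0.6, 0.3]
width: 0.0006
gripper_force: 0.0
```

send_rows(
  steps=[-1,4,-2.19,0,0,-1,4,-2.19,2,0,-1,4,-2.19,3,0,-1,3,-1.64,4,0,-1,0.94,-0.5,4,0,-1,0,0,2.6,0,-1,0,0,0,0,-1,0,0,0,0],
)

```text
clock: 2.0
position: [0.4147, -0.134, 0.1101]
ee_rot: [-0.0, 0.97, 0.244, -0.0]
contact_force: [0.8, -0.1, 0.0]
width: -0.0002
gripper_force: 0.0
```

```bash
python3 - <<'E'
from h import *; from rig import *; import cv2
s=get_state();d=get_image('wrist');M=rot(s);P=s['position']
print(s['clock'],P,np.degrees(np.arctan2(M[1,0],M[0,0])),M[2],s['width'],s['contact_force'])
i=d['color'][:,:,::-1].copy()
def proj(w):
    t=M.T@(np.array(w)-P);c=np.linalg.inv(d['mount'])@np.r_[t,1]
    th=np.arctan2(np.hypot(c[0],c[1]),c[2]);k=d['mtx'][0,0]*th/np.hypot(c[0],c[1])
    return d['mtx'][0,2]+c[0]*k,d['mtx'][1,2]+c[1]*k
a=np.radians(28.2);X=np.array([np.cos(a),np.sin(a)]);Y=np.array([-X[1],X[0]]);C=np.array([.451,-.111])
for x,y,z in[(-60,-38,32),(-60,38,32),(60,-38,32),(60,38,32),(50,19,45),(50,-19,45),(-19,9.5,32),(19,9.5,32),(-19,-9.5,32),(19,-9.5,32),(-7,7.5,39),(-7,-7.5,39)]:
    u=proj(np.r_[C+x/1e3*X+y/1e3*Y,z/1e3]);cv2.circle(i,tuple(int(round(v)) for v in u),2,(0,0,255),-1)
cv2.imwrite('pics/w1.png',i)
E
```

```text
2.0 [ 0.41466175 -0.13402458  0.11008889] 28.20485462049562 [-2.78971906e-04 -1.23743310e-04 -9.99999953e-01] -0.00017134559798077356 [ 0.81927585 -0.08106181  0.02993429]
```

View pics/w1.png

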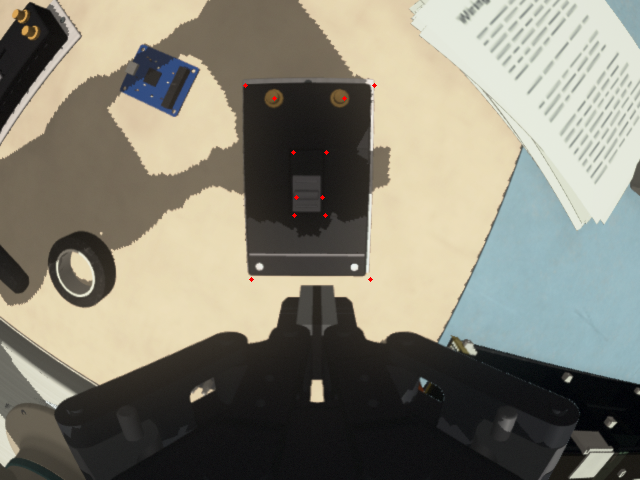

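The prediction fits the picture: the posts coincide, and the ridge is seen at about (307,191) against a predicted (309,198). That means about 1 mm to the left and slightly forward. Next I descend behind the ridge.

send_rows(
  steps=[-1,0.7,-0.4,2.5,0,-1,0,0,2.5,0,-1,0,0,1.5,0,-1,0,0,0.7,0,-1,0,0,0.3,0,-1,0,0,0,0,-1,0,0,0,0],
)

```text
clock: 2.75
position: [0.4196, -0.1276, 0.0358]
ee_rot: [0.001, 0.97, 0.243, 0.001]
contact_force: [0.2, -0.3, 0.1]
width: -0.0
gripper_force: 0.0
```

```bash
python3 - <<'E'
from h import *; from rig import *; import cv2
s=get_state();d=get_image('wrist');print(s['clock'],s['position'],s['contact_force'])
i=d['color'][40:340,220:420,::-1];i=cv2.convertScaleAbs(i,alpha=1.8,beta=15);cv2.imwrite('pics/w2.png',cv2.resize(i,(400,600)))
E
```

```text
2.75 [ 0.41962749 -0.12760229  0.03580583] [ 0.19790524 -0.34936537  0.13549871]
```

View pics/w2.png

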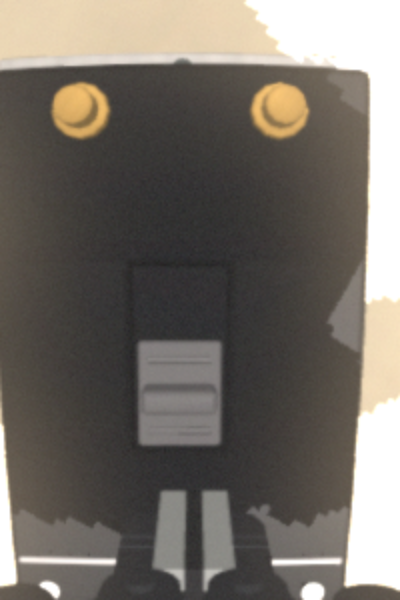

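The tips are about 3 mm to the right of the ridge and about 15 mm behind it. I'll shift across and push.

send_rows(
  steps=[-1,0.5,-0.3,0.1,0,-1,0.5,0,0,0,-1,0.3,0,0,0,-1,0.2,0,0,0,-1,0.2,0,0,0,-1,0.2,0,0,0,-1,0.2,0,0,0,-1,0.2,0,0,0],
)

```text
clock: 3.6
position: [0.438, -0.1133, 0.0338]
ee_rot: [-0.0, 0.97, 0.243, 0.0]
contact_force: [-0.3, -0.5, 0.9]
width: 0.0001
gripper_force: 0.0
```

send_rows(
  steps=[-1,0.2,0,0,0,-1,0.2,0,0,0,-1,0,0,0,0,-1,0,0,0,0],
)

```text
clock: 4.0
position: [0.4412, -0.1115, 0.0337]
ee_rot: [-0.0, 0.97, 0.244, 0.0]
contact_force: [0.3, -0.4, 0.1]
width: 0.0001
gripper_force: 0.0
```

```bash
python3 - <<'E'
from h import *; from rig import *; import cv2
s=get_state();d=get_image('wrist');print(s['clock'],s['position'],s['contact_force'])
i=d['color'][40:340,220:420,::-1];i=cv2.convertScaleAbs(i,alpha=1.8,beta=15);cv2.imwrite('pics/w3.png',cv2.resize(i,(400,600)))
E
```

```text
4.0 [ 0.44124816 -0.11146884  0.03374315] [ 0.27725436 -0.44087018  0.13380093]
```

View pics/w3.png

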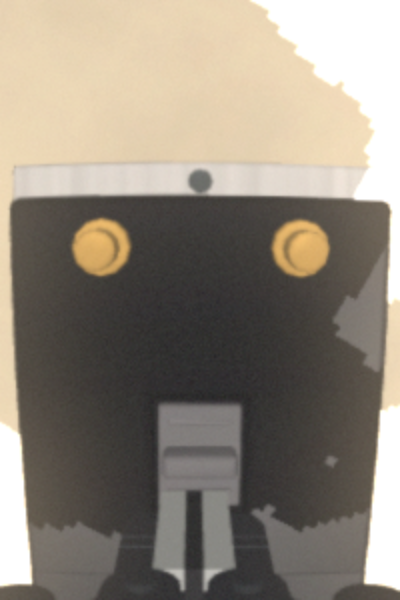

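The switch has snapped on. The ridge has moved about 14 mm relative to the posts, the plate is at the front of the well, and there is a small gap between tip and ridge. I'll back off, lift and check.

send_rows(
  steps=[-1,-0.4,0,0,0,-1,-0.6,0,-0.5,0,-1,0,0,-2,0,-1,0,0,-3,0,-1,-2,0,-2,0,-1,0,0,0,0,-1,0,0,0,0],
)

```text
clock: 4.75
position: [0.4144, -0.1259, 0.1091]
ee_rot: [0.0, 0.97, 0.243, 0.001]
contact_force: [-0.5, -0.5, -0.8]
width: -0.0005
gripper_force: 0.0
```

```bash
python3 - <<'E'
from h import *; from rig import *; import cv2
s=get_state();d=get_image('wrist');print(s['clock'],s['position'],s['contact_force'])
i=d['color'][40:340,220:420,::-1];i=cv2.convertScaleAbs(i,alpha=2.2,beta=15);cv2.imwrite('pics/w4.png',cv2.resize(i,(400,600)))
E
```

```text
4.75 [ 0.41443265 -0.12592565  0.10906214] [-0.54640595 -0.53910595 -0.82489662]
```

View pics/w4.png

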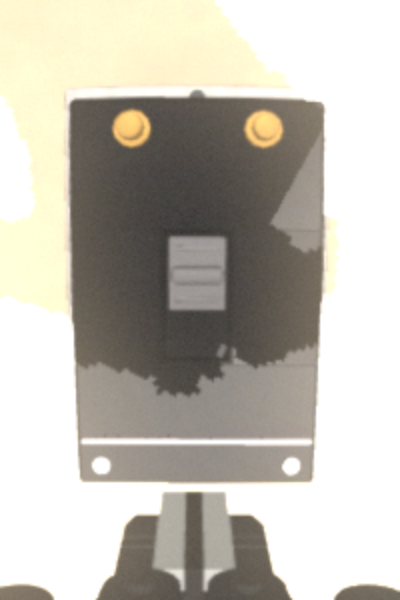

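The plate now sits at the post end of the well (rows 236–310, well down to about 358), so the switch is fully on and the robot is clear of it.

```bash
python3 -c "
from rig import sign_off;print(sign_off())"
```

```text
the job is handed in; nothing more can be done
None
```

The wide pack's switch is on and resting at its post-end stop in the last picture. I never went near the narrow pack. The arm was clear of everything when I handed the job in just after 4.75 s; no verdict came back.

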